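# Stop the vacuum pump rocking

## Task

One corner of the vacuum pump's base frame rocks. Press down with the fingertips on the corners in turn until you find the one that gives, then push that corner's yellow wedge shim in under the frame until its tail sits flat against the frame, and draw back. Only press and push: do not lift or shift the pump, and leave the other three shims and everything else on the bench as they are.

Things in the scene. Friction and masses are not known exactly. Their poses are not given: they have to be found in the camera images.
- pump: twin-head vacuum pump (aluminium motor, blue heads), about 4.5 kg, loose on four rubber feet. Origin: centre of the base frame's underside, 14 mm above the bench; x to the rear (away from the robot within 0.25 rad), y left, z up. Pump 208 x 86 mm, 130 mm high. Frame: white cross-members at x = -70 and +70 mm, each 40 (x) x 274 (y) x 10 mm; their four free ends are the corners
- foot_soft (a joint): how far the one perished rubber foot is squeezed, in m. It looks like the sound ones and is at a different corner each run. The corner above it starts to give at about 4 N, is right down by 4 mm (0.004) at about 6 N and springs back to 0 when let go; sound corners give less than 1 mm. Feet: 18 mm across, under the foot points
- shim_soft (a joint): travel in m of the yellow slotted wedge shim at the rocking corner: 0 to 0.004 as found, 0.025 home against its stop. It slides on the bench along the pump's +x, with 4 N friction, a little more near the end; its prongs are already started under the frame either side of the foot
- shim_b (a joint): travel in m of the like wedge shim at one of the three sound corners: 0 to 0.004 as found, 0.025 home
- shim_c (a joint): travel in m of the like wedge shim at one of the three sound corners: 0 to 0.004 as found, 0.025 home
- shim_d (a joint): travel in m of the like wedge shim at one of the three sound corners: 0 to 0.004 as found, 0.025 home
- foot_front_left (a point): front (nearer the robot) left (+y) corner: where to press, on top of the cross-member's end over the foot's centre, 24 mm above the bench, on a dark flush screw; axes as the pump's. Its shim's tail, an upright block 40 (y) x 10 (x) x 26 mm high on the bench, has its outer (-x) face 52 to 56 mm to -x of this point as found, 30.5 mm to -x when home
- foot_front_right (a point): front (nearer the robot) right (-y) corner: where to press, on top of the cross-member's end over the foot's centre, 24 mm above the bench, on a dark flush screw; axes as the pump's. Its shim's tail, an upright block 40 (y) x 10 (x) x 26 mm high on the bench, has its outer (-x) face 52 to 56 mm to -x of this point as found, 30.5 mm to -x when home
- foot_rear_left (a point): rear left (+y) corner: where to press, on top of the cross-member's end over the foot's centre, 24 mm above the bench, on a dark flush screw; axes as the pump's. Its shim's tail, an upright block 40 (y) x 10 (x) x 26 mm high on the bench, has its outer (-x) face 52 to 56 mm to -x of this point as found, 30.5 mm to -x when home
- foot_rear_right (a point): rear right (-y) corner: where to press, on top of the cross-member's end over the foot's centre, 24 mm above the bench, on a dark flush screw; axes as the pump's. Its shim's tail, an upright block 40 (y) x 10 (x) x 26 mm high on the bench, has its outer (-x) face 52 to 56 mm to -x of this point as found, 30.5 mm to -x when home
- spanner: small steel open-ended spanner lying on the bench near the pump, 110 mm long
- spare_foot: spare black rubber foot with a steel stud standing on the bench beside the pump, 26 mm across, 28 mm high; origin at its underside
- sample_jar: closed sample jar with a white cap standing behind the pump, 60 mm across, 85 mm high; origin at its underside
- petri_dish: closed clear petri dish with amber agar lying beside the pump, 90 mm across, 15 mm high; origin at its underside
- plate: pale blue dinner plate with a lilac test paper on it, 190 mm across, 20 mm high, at the right of the bench; origin at its underside
- bowl: pale blue rice bowl at the left of the bench, 110 mm across, 50 mm high; origin at its underside

How it is judged (in metres and radians):
On the way, in this order (a step that is already met when the one before it is completed fails the run):
1. the corner that rocks is pressed down with the fingers until it has clearly given (its foot squeezed by more than 2.5 mm) (value of joint foot_soft above 0.0025 m and contact force between the fingers and pump above 2 N), for 0.1 s.
2. that corner's wedge shim is pushed home (value of joint shim_soft above 0.0225 m), for 0.2 s.
At the end, for the whole second after the job is handed in: The rocking corner's shim is home (within 2.5 mm) and its foot unsqueezed (under 1.5 mm); the other shims are under 10 mm along their travel; the pump is level (0.012 rad), still and within 12 mm of where it was; spanner, spare foot, jar, dish, plate and bowl within 30 mm (value of joint shim_soft above 0.0225 m and value of joint foot_soft below 0.0015 m and value of joint each of shim_b, shim_c, shim_d below 0.01 m and distance of pump from where it was at the start of the episode below 0.012 m and height (world z) of pump below 0.018 m and angle between pump's own z axis and vertical below 0.012 rad and linear speed of pump below 0.01 m/s and distance of each of spanner, spare_foot, sample_jar, petri_dish, plate, bowl from where it was at the start of the episode below 0.03 m); the robot touches nothing.
It fails at once if a shim at a sound corner is pushed in (10 mm or more along its travel) (value of joint any of shim_b, shim_c, shim_d above 0.01 m).
It fails at once if the pump is lifted or tipped (8 mm up or 0.06 rad) (height (world z) of pump above 0.022 m or angle between pump's own z axis and vertical above 0.06 rad).
It fails at once if the pump is shoved more than 15 mm (distance of pump from where it was at the start of the episode above 0.015 m).
It fails at once if another thing on the bench is lifted, carried or knocked more than 30 mm (distance of any of spanner, spare_foot, sample_jar, petri_dish, plate, bowl from where it was at the start of the episode above 0.03 m).
It also fails if it takes over 61 s, if anything falls off the work surface, if the arm or the gripper's body presses on something with over 40 N, if the wrist force passes 120 N, or if a joint passes its speed limit or range.

## Robot

A 6-joint arm with a two-finger parallel gripper is mounted at the origin on the work surface. World frame = base frame: x ahead of the robot, y to its left, z up, the work surface at z = 0. Lengths are in mm, angles in rad, forces in N, time in s.
With the tool pointing down it reaches from about 350 to 725 mm from the base axis. Payload 4.3 kg.
Tool frame: the origin (TCP) lies midway between the tips of the shut fingers; the grasp point (between the pads) lies 19 mm behind it (manip.pinch_z is the distance from the TCP to the grasp point, in mm); z points along the fingers, y is the line along which they close (so a half turn about z gives the same grasp; the last joint's range is limited). The gripper opens to 85 mm and grips with 20 to 120 N. Pads are 22 mm wide; open, the fingers measure 114 mm over their backs; the gripper's body (76 mm by 85 mm) begins 54 mm behind the grasp point. The pads swing forward as they close: fully open they stand 13 mm farther back than shut.
Start: joints at [-1.301, 0.377, 0.081, 1.274, 0, 1.46], TCP at [213.186, -534.059, 231.329] pointing down, gripper open.
Joint ranges: [-2.72, 2.72], [-0.84, 1.66], [-1.02, 1.22], [-1.77, 2.12], [-1.37, 1.28], [-3.14, 3.14]. Speed limits (rad/s): [2.57, 2.57, 3.14, 3.14, 3.14, 3.14].

## Interface

Orientations are given as [roll, pitch, yaw] about the fixed x, y, z axes, in that order (R = Rz(yaw) Ry(pitch) Rx(roll)).
In Python, from station import status, optics, manip gives the robot as it stands. The module is installed in compiled form; this text tells all that it offers.
- The arm moves only by the tool move_arm, never from a script. Its arguments are lists of equal length, an entry for each row: "turn": the turn, a rotation vector about the world's x, y, z each as a share of 10 degrees, from -1 to 1, a list of three; "xyz": the shift along the world's x, y, z each as a share of 0.05 m, from -1 to 1, a list of three; "claw": the opening, from 0 (shut) to 1 (fully open). A call has 1 to 12 rows; each row shifts and turns the commanded pose from where the row before left it; what a row does not reach is not made up. A row lasts 1/8 s, in which the tool goes at most 62.5 mm and 10.7 degrees, less where a joint would pass 70% of its speed; a pose out of reach is approached as far as the arm can. A call with a number of a shift or a turn outside -1 to 1 is refused whole. A call with a gripper value outside its range is refused whole. The fingers move at their own pace and stop on an object; "grip_force" is the grip in N (left out, the last holds). Time passes only in rows, so rows that do not move let the fingers close. It gives the time, the measured TCP pose, the force, the opening and the grip force at its end, in the units of the state.
- status.get_state(): the state, without advancing time (a new reading comes with each control period).
- optics.get_image(name): name is "scene" or "top"; returns a dict with "frame" (420x560x3 uint8, red, green, blue), "fov_y" (degrees; the focal length in pixels is half the picture's height over the tangent of half this angle, whatever the lens; pixels are square), "cx", "cy" (the principal point, pixels), "world_from_camera" (4x4, takes a point from camera to world coordinates). Camera axes: x right, y down, z forward; pixel columns grow to the right and rows downward; lengths in mm; the calibration is good to about 2 mm. A picture is of the moment at which its call begins. There is no depth.
- manip.hand_in(): hands the job in; it is judged then, once.
The state is a dict: "time": time; "q": joint angles; "joint_velocities": joint speeds; "joint_torque": joint torques, N m; "tcp_pos": TCP position; "orientation": TCP orientation; "wrist_force": force on the tool from outside, world axes, zero at the start; "ft_torque": the same for the moment, N m; "gripper_width": opening from 0.0 (shut) to 1.0 (fully open); "grasp_force": force on a finger pad.
Only numpy, scipy, OpenCV 4.12 (cv2) and the standard library are available. Lean on these libraries where they do the work, as an engineer would, in place of code of your own. Each camera call takes 0.05 s, during which the arm holds its last target. There are 200 camera calls.

## Working session

There is one attempt and no reset: what is moved stays moved. The work goes in short steps, Python scripts to look and compute and a tool call to move; the robot and the scene stay as the last step left them, time stands still between calls to the robot, and variables do not carry over. Pictures are saved under pics/ and viewed, at most 10 in all, crops included, and the job is handed in when it is done.

Besides the shell and the picture viewer there is one more tool, called as name(argument=value, ...), one argument or row to a line, values as JSON. move_arm: Moves the arm, as the interface text tells. Shift numbers are shares of 0.05 m and turn numbers shares of 10 degrees, none past 1 either way. Its arguments: {"type":"object","properties":{"turn":{"type":"array","items":{"type":"array","items":{"type":"number"}}},"xyz":{"type":"array","items":{"type":"array","items":{"type":"number"}}},"claw":{"type":"array","items":{"type":"number"}},"grip_force":{"type":"number"}},"required":["turn","xyz","claw"]}

```bash
mkdir -p pics; cat > h.py <<'E'
import numpy as np, cv2
from station import status, optics, manip
def get(n,save=None):
    d=optics.get_image(n)
    if save: cv2.imwrite('pics/'+save,d['frame'][:,:,::-1])
    return d
def ray(d,u,v,z):
    f=210/np.tan(np.radians(d['fov_y'])/2); T=np.array(d['world_from_camera'])
    r=T[:3,:3]@np.array([(u-d['cx'])/f,(v-d['cy'])/f,1]); o=T[:3,3]
    return o+r*(z-o[2])/r[2]
def proj(d,p):
    f=210/np.tan(np.radians(d['fov_y'])/2); T=np.linalg.inv(np.array(d['world_from_camera']))
    c=T[:3,:3]@np.array(p)+T[:3,3]; return c[:2]/c[2]*f+[d['cx'],d['cy']]
E
python3 - <<'E'
from h import *
a=get('top');b=get('scene')
for n,d in(('top',a),('scene',b)):
    print(n,d['fov_y'],d['cx'],d['cy'],np.round(d['world_from_camera'],3).tolist())
    cv2.imwrite(f'pics/{n}0.png',cv2.resize(d['frame'][:,:,::-1],(800,600),interpolation=cv2.INTER_CUBIC))
    hsv=cv2.cvtColor(d['frame'],cv2.COLOR_RGB2HSV)
    m=cv2.inRange(hsv,(20,120,100),(35,255,255))
    k,l,s,c=cv2.connectedComponentsWithStats(m)
    for i in range(1,k):
        if s[i,4]>15: print(s[i],c[i].round(1),ray(d,*c[i],26).round(0))
print(status.get_state())
E
```

```text
top 51.33459159097323 273.39501887857773 208.55048887384137 [[0.019, -0.986, 0.166, 365.751], [-1.0, -0.02, -0.001, -4.481], [0.004, -0.166, -0.986, 1254.068], [0.0, 0.0, 0.0, 1.0]]
[337 190  15  12  93] [344.3 197. ] [ 610. -208.   26.]
[259 199  14  11  77] [265.3 205.5] [580.  18.  26.]
[344 238  15  13  85] [351.1 245. ] [ 472. -226.   26.]
[264 247  14  12  76] [270.8 254.2] [442.  -1.  26.]
scene 55.6335662419884 285.61864421744986 209.15888242969865 [[-0.661, 0.405, -0.631, 1382.74], [0.75, 0.344, -0.565, 708.205], [-0.011, -0.847, -0.531, 730.233], [0.0, 0.0, 0.0, 1.0]]
[234 199   8   7  30] [237.6 201.5] [ 616. -199.   26.]
[312 200   9  13  50] [316.5 203.7] [452.  17.  26.]
[289 219  11  15  65] [294.4 223.4] [591.  36.  26.]
{'time': 0.1, 'q': array([-1.30131212e+00,  3.78016953e-01,  7.97628196e-02,  1.27440715e+00,
        7.37211503e-06,  1.46048886e+00]), 'joint_velocities': array([-0.0003002 , -0.00015868,  0.00172916, -0.00064253,  0.00056802,
        0.00027631]), 'joint_torque': array([ 1.07275722e-03, -4.64694250e+01,  2.70582372e+01,  1.20152137e-02,
       -4.03853880e-05,  4.60248671e-06]), 'tcp_pos': array([ 213.0134149 , -533.45163732,  230.44021518]), 'orientation': array([-3.13973984e+00, -2.12628791e-04,  3.79791463e-01]), 'wrist_force': array([ 0.23653954, -0.29273799, -0.42225936]), 'ft_torque': array([-0.03060645,  0.02152135,  0.01096345]), 'grasp_force': 0.0, 'gripper_width': 0.9986215599344844}
```

View pics/top0.png

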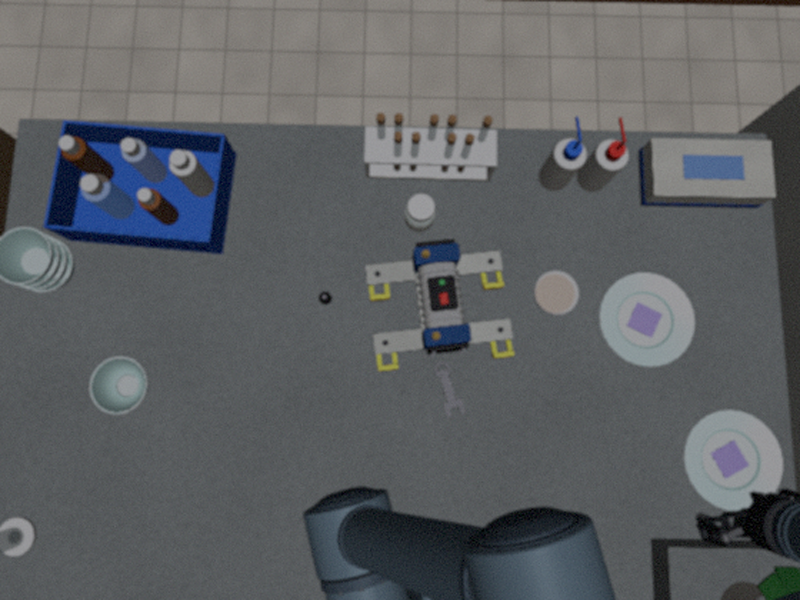

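View pics/scene0.png

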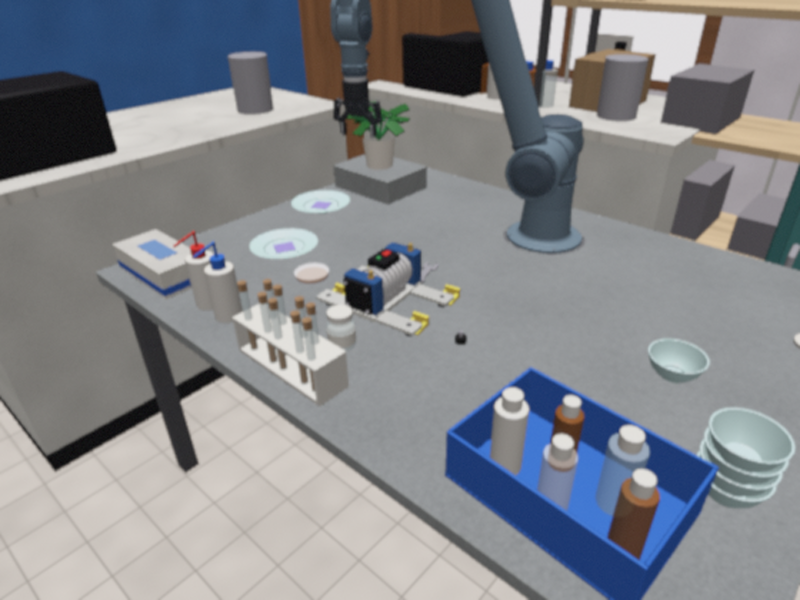

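The top view shows the pump with four yellow shims at about (388,361), (502,349), (379,292) and (492,281). The dark screws are near (386,342), (501,331), (377,273) and (491,261). The spanner lies in front, at (450,390). The scene view confirms this layout and that the corners are clear.

```bash
python3 - <<'E'
from h import *
d=get('top'); g=cv2.cvtColor(d['frame'],cv2.COLOR_RGB2GRAY).astype(float)
hsv=cv2.cvtColor(d['frame'],cv2.COLOR_RGB2HSV); P=[]
for n,u,v in(('FL',386,342),('FR',501,331),('RL',377,273),('RR',491,261)):
    u,v=int(u*.7),int(v*.7); w=g[v-4:v+5,u-4:u+5]
    j,i=np.unravel_index(np.argmin(w),w.shape); cv,cu=v-4+j,u-4+i
    yy,xx=np.mgrid[cv-2:cv+3,cu-2:cu+3]; q=np.clip(150-g[cv-2:cv+3,cu-2:cu+3],0,None)
    q=q if q.sum()>0 else g.max()-g[cv-2:cv+3,cu-2:cu+3]
    p=ray(d,(q*xx).sum()/q.sum(),(q*yy).sum()/q.sum(),24); P.append(p); print(n,p.round(1),w.min(),np.median(w),np.hypot(*p[:2]))
FL,FR,RL,RR=P
for a,b in((FL,FR),(RL,RR),(FL,RL),(FR,RR)): print(np.linalg.norm(a-b).round(1),end=' ')
e=(FL-FR+RL-RR);print('yaw',np.arctan2(-e[0],e[1]),'centre',np.mean(P,0))
c=g=d['frame'][150:270,245:375,::-1]; cv2.imwrite('pics/c1.png',cv2.resize(c,None,fx=5,fy=5,interpolation=cv2.INTER_CUBIC))
E
```

```text
FL [483.   5.  24.] 50.0 130.0 482.97789627379456
FR [ 514.5 -223.3   24. ] 49.0 134.0 560.8841579859343
RL [622.5  24.5  24. ] 56.0 131.0 623.0211584727688
RR [ 653.4 -204.7   24. ] 55.0 136.0 684.680041937471
230.5 231.3 140.9 140.1 yaw 0.1354818991572303 centre [568.33828885 -99.63236402  24.        ]
```

View pics/c1.png

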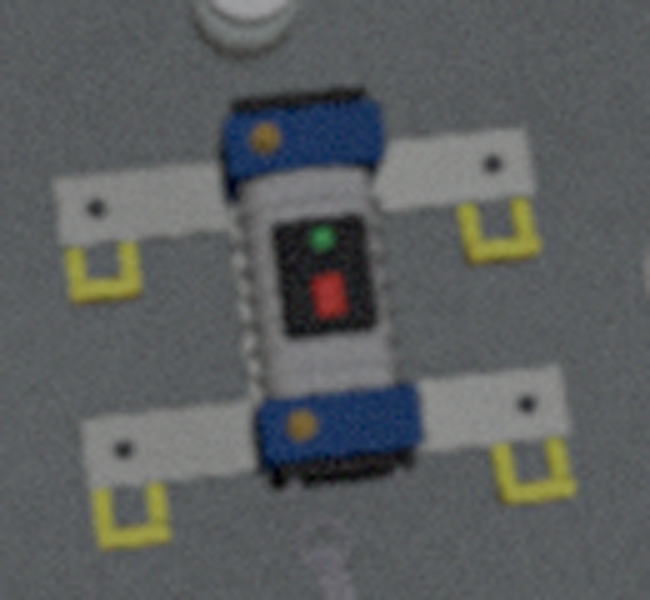

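The crop shows the four screws clearly, and the measured spacings (140 × 231 mm) match the model; yaw is 0.135 rad. I'll press front right first.

move_arm(
  turn=[
    [0,0,-0.2],
    [0,0,-0.2],
    [0,0,-0.2],
    [0,0,-0.2],
    [0,0,-0.2],
    [0,0,-0.2],
    [0,0,-0.2],
    [0,0,0],
    [0,0,0],
    [0,0,0],
    [0,0,0],
    [0,0,0],
  ],
  xyz=[
    [0.75,0.77,0],
    [0.75,0.77,0],
    [0.75,0.77,0],
    [0.75,0.77,0],
    [0.75,0.77,0],
    [0.75,0.77,0],
    [0.75,0.77,0],
    [0.75,0.77,0],
    [0,0,-0.9],
    [0,0,-0.9],
    [0,0,-0.9],
    [0,0,-0.6],
  ],
  claw=[0,0,0,0,0,0,0,0,0,0,0,0],
  grip_force=30,
)

```text
time: 1.65
tcp_pos: [511.7, -225.1, 63.7]
orientation: [-3.14, 0.003, 0.136]
wrist_force: [-0.4, -0.4, 0.5]
gripper_width: -0.001
grasp_force: 0.0
```

move_arm(
  turn=[
    [0,0,0],
    [0,0,0],
    [0,0,0],
    [0,0,0],
  ],
  xyz=[
    [0.05,0.04,-0.3],
    [0,0,-0.3],
    [0,0,-0.1],
    [0,0,0],
  ],
  claw=[0,0,0,0],
)

```text
time: 2.15
tcp_pos: [516.0, -224.3, 31.7]
orientation: [3.141, -0.0, 0.135]
wrist_force: [0.1, 0.5, 0.1]
gripper_width: 0.0
grasp_force: 0.0
```

move_arm(
  turn=[
    [0,0,0],
    [0,0,0],
    [0,0,0],
    [0,0,0],
  ],
  xyz=[
    [0,0,-0.02],
    [0,0,-0.02],
    [0,0,-0.02],
    [0,0,0],
  ],
  claw=[0,0,0,0],
)

```text
time: 2.65
tcp_pos: [515.7, -224.1, 28.3]
orientation: [3.142, 0.0, 0.135]
wrist_force: [-0.0, 0.5, -0.9]
gripper_width: 0.001
grasp_force: 0.0
```

move_arm(
  turn=[
    [0,0,0],
    [0,0,0],
    [0,0,0],
  ],
  xyz=[
    [0,0,-0.02],
    [0,0,-0.02],
    [0,0,0],
  ],
  claw=[0,0,0],
)

```text
time: 3.02
tcp_pos: [515.6, -224.0, 26.2]
orientation: [-3.142, 0.0, 0.135]
wrist_force: [-0.4, -0.4, -0.0]
gripper_width: 0.0
grasp_force: 0.0
```

move_arm(
  turn=[
    [0,0,0],
    [0,0,0],
    [0,0,0],
  ],
  xyz=[
    [0,0,-0.02],
    [0,0,-0.02],
    [0,0,0],
  ],
  claw=[0,0,0],
)

```text
time: 3.4
tcp_pos: [515.6, -224.0, 24.2]
orientation: [-3.142, 0.0, 0.135]
wrist_force: [-0.0, 0.7, 0.5]
gripper_width: 0.002
grasp_force: 0.0
```

move_arm(
  turn=[
    [0,0,0],
    [0,0,0],
    [0,0,0],
  ],
  xyz=[
    [0,0,-0.01],
    [0,0,-0.01],
    [0,0,0],
  ],
  claw=[0,0,0],
)

```text
time: 3.78
tcp_pos: [515.7, -224.1, 24.0]
orientation: [3.141, -0.0, 0.135]
wrist_force: [-2.3, 0.4, 6.4]
gripper_width: -0.001
grasp_force: 2.8
```

move_arm(
  turn=[
    [0,0,0],
    [0,0,0],
    [0,0,0],
  ],
  xyz=[
    [0,0,-0.01],
    [0,0,-0.01],
    [0,0,0],
  ],
  claw=[0,0,0],
)

```text
time: 4.15
tcp_pos: [515.8, -224.1, 23.9]
orientation: [3.141, -0.001, 0.136]
wrist_force: [-4.1, 2.6, 12.4]
gripper_width: -0.003
grasp_force: 6.3
```

Front right is sound: 12 N with no give. Rear right is next.

move_arm(
  turn=[
    [0,0,0],
    [0,0,0],
    [0,0,0],
    [0,0,0],
    [0,0,0],
    [0,0,0],
    [0,0,0],
  ],
  xyz=[
    [0,0,0.5],
    [0,0,0.3],
    [0.9,0.13,0],
    [0.9,0.13,0],
    [0.94,0.12,0],
    [0,0,-0.5],
    [0,0,-0.2],
  ],
  claw=[0,0,0,0,0,0,0],
)

```text
time: 5.03
tcp_pos: [651.9, -204.4, 25.4]
orientation: [-3.14, 0.002, 0.136]
wrist_force: [0.3, -0.2, -0.8]
gripper_width: -0.001
grasp_force: 0.0
```

move_arm(
  turn=[
    [0,0,0],
    [0,0,0],
    [0,0,0],
  ],
  xyz=[
    [0,0,-0.02],
    [0,0,-0.02],
    [0,0,0],
  ],
  claw=[0,0,0],
)

```text
time: 5.4
tcp_pos: [652.9, -205.4, 26.3]
orientation: [3.141, -0.001, 0.135]
wrist_force: [0.7, 0.5, -0.4]
gripper_width: -0.003
grasp_force: 0.0
```

move_arm(
  turn=[
    [0,0,0],
    [0,0,0],
    [0,0,0],
  ],
  xyz=[
    [0,0,-0.02],
    [0,0,-0.02],
    [0,0,0],
  ],
  claw=[0,0,0],
)

```text
time: 5.78
tcp_pos: [652.9, -205.3, 23.9]
orientation: [3.141, -0.001, 0.135]
wrist_force: [-0.6, -0.7, 3.2]
gripper_width: 0.001
grasp_force: 1.8
```

move_arm(
  turn=[
    [0,0,0],
    [0,0,0],
    [0,0,0],
  ],
  xyz=[
    [0,0,-0.02],
    [0,0,-0.02],
    [0,0,0],
  ],
  claw=[0,0,0],
)

```text
time: 6.15
tcp_pos: [653.0, -205.3, 22.0]
orientation: [3.141, -0.001, 0.135]
wrist_force: [-2.0, 0.1, 6.4]
gripper_width: 0.002
grasp_force: 3.1
```

move_arm(
  turn=[
    [0,0,0],
    [0,0,0],
    [0,0,0],
    [0,0,0],
  ],
  xyz=[
    [0,0,-0.02],
    [0,0,-0.02],
    [0,0,0],
    [0,0,0],
  ],
  claw=[0,0,0,0],
)

```text
time: 6.65
tcp_pos: [653.2, -205.4, 20.5]
orientation: [3.141, -0.001, 0.135]
wrist_force: [-2.4, 0.8, 8.2]
gripper_width: 0.004
grasp_force: 3.8
```

move_arm(
  turn=[
    [0,0,0],
    [0,0,0],
    [0,0,0],
    [0,0,0],
  ],
  xyz=[
    [0,0,-0.02],
    [0,0,0],
    [0,0,0],
    [0,0,0],
  ],
  claw=[0,0,0,0],
)

```text
time: 7.15
tcp_pos: [653.2, -205.3, 20.2]
orientation: [3.14, -0.001, 0.135]
wrist_force: [-3.1, -0.3, 11.9]
gripper_width: 0.0
grasp_force: 5.5
```

Rear right gives about 4 mm, so that's the rocking corner. I'll lift off, go behind its shim's tail and lower.

move_arm(
  turn=[
    [0,0,0],
    [0,0,0],
    [0,0,0],
    [0,0,0],
    [0,0,0],
    [0,0,0],
  ],
  xyz=[
    [0,0,0.4],
    [0,0,0.5],
    [-0.8,-0.1,0],
    [-0.82,-0.1,0],
    [0,0,0],
    [0,0,0],
  ],
  claw=[0,0,0,0,0,0],
)

```text
time: 7.9
tcp_pos: [572.3, -215.2, 63.3]
orientation: [3.141, -0.001, 0.135]
wrist_force: [0.1, 0.3, -0.7]
gripper_width: -0.0
grasp_force: 0.0
```

```bash
python3 - <<'E'
from h import *
s=status.get_state();print(s['tcp_pos'],s['wrist_force'])
for n,w in(('top',(60,45)),('scene',(60,45))):
    d=get(n); u,v=proj(d,s['tcp_pos']).astype(int); print(n,u,v)
    c=d['frame'][max(v-45,0):v+45,u-60:u+60,::-1]; cv2.imwrite(f'pics/{n}2.png',cv2.resize(c,None,fx=6,fy=6,interpolation=cv2.INTER_CUBIC))
E
python3 -c "
import cv2,numpy as np
a=cv2.resize(cv2.imread('pics/top2.png'),(400,300));b=cv2.resize(cv2.imread('pics/scene2.png'),(400,300));cv2.imwrite('pics/both2.png',np.hstack([a,b]))"
```

```text
[ 572.25381777 -215.21704373   63.34750919] [ 0.08231174  0.30266097 -0.74280913]
top 349 207
scene 242 185
```

View pics/both2.png

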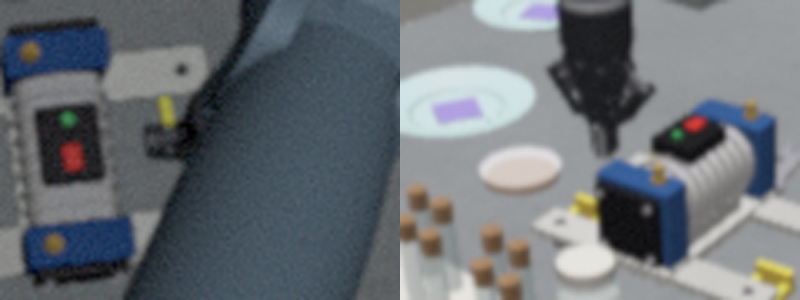

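The pictures show the fingers between the two cross-members, just behind the rear right shim, clear of the dish and pump. I'll lower now.

move_arm(
  turn=[
    [0,0,0],
    [0,0,0],
    [0,0,0],
    [0,0,0],
  ],
  xyz=[
    [0,0,-0.5],
    [0,0,-0.4],
    [0,0,-0.14],
    [0,0,0],
  ],
  claw=[0,0,0,0],
)

```text
time: 8.5
tcp_pos: [572.1, -214.9, 11.1]
orientation: [-3.141, 0.0, 0.136]
wrist_force: [0.1, 0.1, 0.5]
gripper_width: 0.003
grasp_force: 0.0
```

move_arm(
  turn=[
    [0,0,0],
    [0,0,0],
    [0,0,0],
    [0,0,0],
    [0,0,0],
    [0,0,0],
  ],
  xyz=[
    [0.06,0.008,0],
    [0.06,0.008,0],
    [0.06,0.008,0],
    [0.06,0.008,0],
    [0.06,0.008,0],
    [0,0,0],
  ],
  claw=[0,0,0,0,0,0],
)

```text
time: 9.25
tcp_pos: [586.9, -213.0, 11.3]
orientation: [3.142, -0.0, 0.136]
wrist_force: [0.3, 0.1, -0.4]
gripper_width: -0.0
grasp_force: 0.0
```

move_arm(
  turn=[
    [0,0,0],
    [0,0,0],
    [0,0,0],
    [0,0,0],
  ],
  xyz=[
    [0.04,0.0054,0],
    [0.04,0.0054,0],
    [0.04,0.0054,0],
    [0,0,0],
  ],
  claw=[0,0,0,0],
)

```text
time: 9.75
tcp_pos: [592.5, -212.3, 11.2]
orientation: [3.142, 0.0, 0.135]
wrist_force: [-3.8, -0.9, 2.8]
gripper_width: -0.0
grasp_force: 1.9
```

move_arm(
  turn=[
    [0,0,0],
    [0,0,0],
    [0,0,0],
    [0,0,0],
  ],
  xyz=[
    [0.04,0.0054,0],
    [0.04,0.0054,0],
    [0.04,0.0054,0],
    [0,0,0],
  ],
  claw=[0,0,0,0],
)

```text
time: 10.25
tcp_pos: [599.0, -211.3, 11.2]
orientation: [3.142, -0.0, 0.136]
wrist_force: [-3.6, -1.0, 1.1]
gripper_width: 0.002
grasp_force: 1.6
```

move_arm(
  turn=[
    [0,0,0],
    [0,0,0],
    [0,0,0],
    [0,0,0],
  ],
  xyz=[
    [0.04,0.0054,0],
    [0.04,0.0054,0],
    [0.04,0.0054,0],
    [0,0,0],
  ],
  claw=[0,0,0,0],
)

```text
time: 10.75
tcp_pos: [605.0, -210.5, 11.2]
orientation: [-3.142, -0.0, 0.136]
wrist_force: [-2.5, -0.9, 0.1]
gripper_width: -0.002
grasp_force: 1.6
```

move_arm(
  turn=[
    [0,0,0],
    [0,0,0],
    [0,0,0],
    [0,0,0],
  ],
  xyz=[
    [0.03,0.004,0],
    [0.03,0.004,0],
    [0.03,0.004,0],
    [0,0,0],
  ],
  claw=[0,0,0,0],
)

```text
time: 11.25
tcp_pos: [609.4, -210.0, 11.3]
orientation: [3.142, -0.0, 0.136]
wrist_force: [-3.2, -0.4, -0.7]
gripper_width: -0.002
grasp_force: 1.7
```

move_arm(
  turn=[
    [0,0,0],
    [0,0,0],
    [0,0,0],
  ],
  xyz=[
    [0.02,0.0027,0],
    [0.02,0.0027,0],
    [0,0,0],
  ],
  claw=[0,0,0],
)

```text
time: 11.62
tcp_pos: [610.4, -209.8, 11.2]
orientation: [3.142, 0.002, 0.135]
wrist_force: [-5.2, -1.5, 0.4]
gripper_width: -0.001
grasp_force: 3.0
```

move_arm(
  turn=[
    [0,0,0],
    [0,0,0],
    [0,0,0],
  ],
  xyz=[
    [0.02,0.0027,0],
    [0,0,0],
    [0,0,0],
  ],
  claw=[0,0,0],
)

```text
time: 12.0
tcp_pos: [610.4, -209.8, 11.2]
orientation: [3.141, 0.003, 0.135]
wrist_force: [-8.0, -1.9, 3.1]
gripper_width: 0.006
grasp_force: 4.2
```

move_arm(
  turn=[
    [0,0,0],
    [0,0,0],
    [0,0,0],
  ],
  xyz=[
    [0.02,0.0027,0],
    [0.02,0.0027,0],
    [0,0,0],
  ],
  claw=[0,0,0],
)

```text
time: 12.38
tcp_pos: [610.5, -209.8, 11.2]
orientation: [3.141, 0.007, 0.134]
wrist_force: [-13.4, -1.7, 7.7]
gripper_width: 0.004
grasp_force: 6.7
```

It has come up hard against a stop. I'll draw back, rise and move aside to check.

move_arm(
  turn=[
    [0,0,0],
    [0,0,0],
    [0,0,0],
    [0,0,0],
    [0,0,0],
    [0,0,0],
    [0,0,0],
    [0,0,0],
    [0,0,0],
    [0,0,0],
    [0,0,0],
    [0,0,0],
  ],
  xyz=[
    [-0.3,-0.04,0],
    [-0.25,-0.035,0],
    [0,0,0],
    [0,0,0.8],
    [0,0,0.9],
    [0,0,0.9],
    [0,0,0.9],
    [0,0,0.4],
    [-0.6,-0.9,0],
    [-0.6,-0.9,0],
    [-0.6,-0.9,0],
    [-0.6,-0.9,0],
  ],
  claw=[0,0,0,0,0,0,0,0,0,0,0,0],
)

```text
time: 13.88
tcp_pos: [466.8, -394.7, 206.9]
orientation: [3.14, -0.002, 0.136]
wrist_force: [0.5, -0.2, 0.1]
gripper_width: 0.0
grasp_force: 0.0
```

move_arm(
  turn=[
    [0,0,0],
    [0,0,0],
    [0,0,0],
    [0,0,0],
  ],
  xyz=[
    [-0.8,-0.7,0],
    [-0.8,-0.7,0],
    [-0.8,-0.7,0],
    [0,0,0],
  ],
  claw=[0,0,0,0],
)

```text
time: 14.38
tcp_pos: [344.7, -501.1, 206.6]
orientation: [3.14, -0.001, 0.13]
wrist_force: [0.7, 0.1, -0.4]
gripper_width: -0.003
grasp_force: 0.0
```

```bash
python3 - <<'E'
from h import *
s=status.get_state();print(s['tcp_pos'],s['wrist_force'])
d=get('top'); g=cv2.cvtColor(d['frame'],cv2.COLOR_RGB2GRAY).astype(float)
for n,u,v in(('FL',386,342),('FR',501,331),('RL',377,273),('RR',491,261)):
    u,v=int(u*.7),int(v*.7); w=g[v-4:v+5,u-4:u+5]
    j,i=np.unravel_index(np.argmin(w),w.shape); cv,cu=v-4+j,u-4+i
    yy,xx=np.mgrid[cv-2:cv+3,cu-2:cu+3]; q=np.clip(150-g[cv-2:cv+3,cu-2:cu+3],0,None)
    print(n,ray(d,(q*xx).sum()/q.sum(),(q*yy).sum()/q.sum(),24).round(1))
hsv=cv2.cvtColor(d['frame'],cv2.COLOR_RGB2HSV)
m=cv2.inRange(hsv,(20,120,100),(35,255,255)); k,l,st,c=cv2.connectedComponentsWithStats(m)
for i in range(1,k):
    if st[i,4]>15: print(st[i],ray(d,st[i,0]+st[i,2]/2,st[i,1]+st[i,3],13).round(0))
c=d['frame'][150:270,245:375,::-1]; cv2.imwrite('pics/c3.png',cv2.resize(c,None,fx=5,fy=5,interpolation=cv2.INTER_CUBIC))
E
```

```text
[ 344.70937808 -501.07147501  206.60183889] [ 0.7059907   0.14634987 -0.35936224]
FL [484.2   5.   24. ]
FR [ 514.4 -223.1   24. ]
RL [622.4  23.   24. ]
RR [ 653.2 -204.8   24. ]
[337 190  14   5  45] [ 618. -209.   13.]
[259 199  14  11  76] [570.  16.  13.]
[344 238  15  13  89] [ 457. -229.   13.]
[264 247  14  13  80] [427.  -1.  13.]
```

View pics/c3.png

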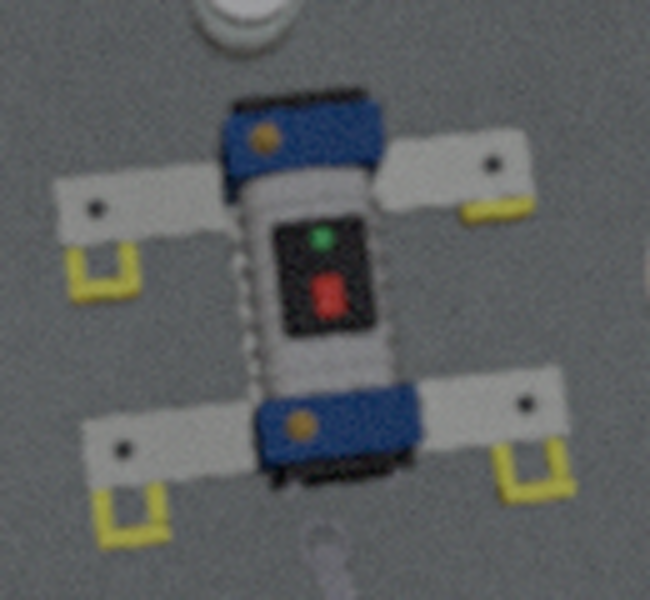

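The rear right tail, at about (498,210), now sits flat against the frame. The other three shims and the pump haven't moved.

```bash
python3 -c "
from station import manip
print(manip.hand_in())"
```

```text
the job is handed in; nothing more can be done
None
```

The rear right corner was the one that rocked; I pushed its shim home against the frame, left the pump and the other three shims where they were, and handed the job in at about 14.5 s (no verdict was returned).

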